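# Lever the snap ring off an edge-burnisher spindle

## Task

The wooden bobbin of the edge burnisher is due for a change. Take the hook pick out of the tool block, hook its toe under the ring's free end where the end crosses the milled slot, and draw it up slowly until the ring comes out of its groove; keep the force of the pick on ring and shaft under 20 N so that neither is damaged, and do not touch the ring with the fingers while it is still in the groove. Then put the pick back in its slot in the block and the ring in the steel dish, and leave everything else on the bench where it stands.

Things in the scene. Friction and masses are not known exactly. Their poses are not given: they have to be found in the camera images.
- burnisher: bench edge burnisher, bolted down: green cast-iron box 150 mm square, aluminium table plate 164 mm square with its top 60 mm above the bench, motor hump 85 mm high behind (70 to 145 mm to its +x), red and green switch buttons on its -x front. Origin on the bench under the spindle's axis, z up
- spindle: upright steel spindle and dark wooden bobbin (72 mm across, top 106 mm above the bench), fixed. Origin on the axis at the ring groove's floor, 114 mm above the bench, z up. Shaft 36 mm thick; groove 31.6 mm; the groove's upper side slopes out to the 36 mm land (7.2 to 9.2 mm up); chamfered end, 30 mm across, top 13.2 mm up. Flat brass washer, 60 mm across, its top 6 mm below the origin
- pick_slot (a point): foot of the pick slot milled down the shaft on the spindle's -x side, from shaft end to washer, across the groove: 11 mm wide (along spindle y). This point is the middle of its flat floor (10.5 mm from the axis) at the washer's top. Its axes are the spindle's: the pick goes in along +x. The slot's direction varies
- ring: split ring of black 4 mm round wire, 40 mm outside, 32 mm inside, lying on the floor of the groove. Origin at its centre, z its axis. Its pick end lies at its -x side across the pick slot, with a 6 mm high opening between wire and washer. Once drawn off it hangs tilted 25 to 45 deg over the shaft end, high on the pick side, centre about 5 mm to spindle +x and 12 mm above the groove floor
- ring_end (a point): middle of the wire near the ring's pick end: 4 deg before the wire's end, which lies 17 deg clockwise (from above) of the ring's -x, about 5.4 mm to +y of the slot's middle. From the end a gap of 40 deg follows clockwise; the other way the wire crosses the slot and goes round
- ring_arm_a (a joint): how far the ring's pick-end half is sprung open (rad; 0 relaxed, about 0.05 to 0.1 while passing the land). Drawn up by the pick end the ring tilts and springs open; that takes about 7 to 13 N at 5 to 12 mm/s, about 20 N at 30 mm/s. It is off once the end has been raised about 25 mm. Left half way it may slip back
- pick: hook pick, about 90 g, upright in the tool block: square wooden handle 20 x 20 mm from 14 to 76 mm above its origin, brass ferrule 29 mm across from 0 to 14 mm, steel shank 6 mm thick below. Origin on its axis at the ferrule's underside, which rests on the block. At the foot the shank turns 90 deg into a toe that points to the pick's +x
- pick_toe (a point): tip of the toe, mid height: 18 mm to +x of the pick's axis and 50.2 mm below the pick's origin. The toe is 4 mm wide (y), 2.6 mm high and stands 15 mm clear of the shank
- block: wooden tool block 62 (x) x 120 (y) x 62 mm high, fixed. Origin under its centre. An awl with a round handle (21 mm thick, top 122 mm above the bench) is stuck in it 42 mm to -y
- block_slot (a point): point on the block's top where the pick's axis belongs: 30 mm to the block's +y, 62 mm above the bench. The pick's slot goes right through, 13 mm wide (y) and from 8.5 mm to -x to 22.5 mm to +x of this point; the pick stands in it with its toe to the block's +x
- dish: round steel parts dish, fixed, 142 mm across at the rim, 22 mm high, floor 4 mm above the bench and about 120 mm across. Origin under its centre. Dish and tool block stand left and right of the burnisher, either way round
- paint_jar: glass jar of edge paint, 44 mm across, 62 mm high, loose; leave alone. Origin under its centre
- spare_bobbin: spare wooden bobbin, plain, 72 mm across with a 37 mm bore, 46 mm high, loose; leave alone. Origin under its centre
- weight: brass leather weight with a small knob, 42 mm across, 44 mm high, loose; leave alone. Origin under its centre
There are look-alikes about, which are no part of the job. Of the things that look like the block, take the one that is farthest to the robot's left at the start.

How it is judged:
By the outcome, as a careful person would: the job done as asked, in the order asked, and still so for the second after the job is handed in, with the robot touching nothing.
It also fails if it takes over 72 s, if anything falls off the work surface, if the arm or the gripper's body presses on something with over 40 N, if the wrist force passes 120 N, or if a joint passes its speed limit or range.

## Robot

A 6-joint arm with a two-finger parallel gripper is mounted at the origin on the work surface. World frame = base frame: x ahead of the robot, y to its left, z up, the work surface at z = 0. Lengths are in m, angles in rad, forces in N, time in s.
With the tool pointing down it reaches from about 0.4 to 0.825 m from the base axis. Payload 7 kg.
Tool frame: the origin (TCP) lies at the centre of the arm's flange, where the gripper is bolted on; the fingertips stand 178 mm ahead of it and the grasp point (between the pads) lies 159 mm ahead of it; z points along the fingers, y is the direction in which the jaws open and shut (so a half turn about z gives the same grasp; the last joint's range is limited). The gripper opens to 88 mm and grips with 3 to 60 N. Pads are 19 mm wide; open, the fingers measure 130 mm over their backs; the gripper's body (78 mm by 193 mm) begins 47 mm behind the grasp point.
Start: joints at [1.469, 0.359, 0.012, 0, -1.224, -0.288], TCP at [0.257, 0.624, 0.405] pointing down, gripper open.
Joint ranges: [-3.07, 3.07], [-1.43, 2.12], [-1.02, 1.25], [-3.03, 1.67], [-3.05, -0], [-3.03, 3.03]. Speed limits (rad/s): [2.39, 2.39, 3.01, 3.14, 3.14, 3.14].

## Interface

Orientations are given as [roll, pitch, yaw] about the fixed x, y, z axes, in that order (R = Rz(yaw) Ry(pitch) Rx(roll)).
In Python, from station import * gives the robot as it stands.
- The arm moves only by the tool send_rows, never from a script. Its argument "motion" is a list of rows, each an object with "offset": the shift along the tool's x, y, z in cm, a list of three; "turn": the turn about the tool's z in degrees. In form: [{"offset": [x, y, z], "turn": turn}, ...]. A call has 1 to 8 rows; each row is the pose to reach, as a shift and turn from the pose commanded when the call began, along the tool's axes at that moment; what a row does not reach only later rows make up. A row lasts 1/10 s, in which the tool goes at most 50 mm and 8.59 degrees, less where a joint would pass 70% of its speed; a pose out of reach is approached as far as the arm can. A call with a gripper value outside its range is refused whole. "hand" is the opening, from -1 (shut) to 1 (fully open), set as the call begins (left out, the last holds). The fingers move at their own pace and stop on an object; "squeeze" is the grip in N (left out, the last holds). Time passes only in rows, so rows that repeat a pose let the fingers close. It gives the time, the measured TCP pose, the force and the opening at its end, in the units of the state.
- get_state(): the state, without advancing time (a new reading comes with each control period).
- grab_frame(name): name is "side" or "top"; returns a dict with "frame" (480x640x3 uint8, blue, green, red), "range_z" (480x640 float32, m along the optical axis (not along the pixel's ray), 0 where there is no reading), "vertical_fov" (degrees; the focal length in pixels is half the picture's height over the tangent of half this angle, whatever the lens; pixels are square), "cx", "cy" (the principal point, pixels), "cam_to_world" (4x4, takes a point from camera to world coordinates). Camera axes: x right, y up, looking along -z (the intrinsics and any distortion apply to the point x, -y, -z); pixel columns grow to the right and rows downward; lengths in m; the calibration is good to about 2 mm. A picture is of the moment at which its call begins.
- job_done(): hands the job in, once; it reports no verdict.
The state is a dict: "t": time; "q": joint angles; "qd": joint speeds; "joint_efforts": joint torques, N m; "eef_pos": TCP position; "ee_rot": TCP orientation; "force": force on the tool from outside, world axes, zero at the start; "moment": the same for the moment, N m; "width": finger opening in m.
Only numpy, scipy, OpenCV 4.12 (cv2) and the standard library are available. Lean on these libraries where they do the work, as an engineer would, in place of code of your own. Each camera call takes 0.05 s, during which the arm holds its last target. There are 200 camera calls.

## Working session

There is one attempt and no reset: what is moved stays moved. The work goes in short steps, Python scripts to look and compute and a tool call to move; the robot and the scene stay as the last step left them, time stands still between calls to the robot, and variables do not carry over. Pictures are saved under pics/ and viewed, about 8 in all and at most 12, crops included, and the job is handed in when it is done.

Besides the shell and the picture viewer there is one more tool, called after ">>>" by a JSON object that holds its "method" and its "body". send_rows: Moves the arm, as the interface text tells. Its arguments: {"type":"object","properties":{"motion":{"type":"array"},"hand":{"type":"number"},"squeeze":{"type":"number"}},"required":["motion"]}

```bash
mkdir -p pics; ls; cat > h.py <<'E'
from station import *
import numpy as np, cv2
from scipy.spatial.transform import Rotation as R
def grab(n):
    d=grab_frame(n); d['f']=240/np.tan(np.radians(d['vertical_fov'])/2); return d
def pts(d):
    z=d['range_z']; v,u=np.mgrid[0:480,0:640]
    P=np.stack([(u-d['cx'])/d['f']*z,-(v-d['cy'])/d['f']*z,-z],-1)
    T=d['cam_to_world']; W=P@T[:3,:3].T+T[:3,3]; W[z==0]=np.nan; return W
def ray(d,u,v,h):
    T=d['cam_to_world']; r=T[:3,:3]@np.array([(u-d['cx'])/d['f'],-(v-d['cy'])/d['f'],-1]); o=T[:3,3]
    return o+r*(h-o[2])/r[2]
def proj(d,p):
    T=d['cam_to_world']; c=T[:3,:3].T@(np.array(p)-T[:3,3]); return d['cx']-d['f']*c[0]/c[2], d['cy']+d['f']*c[1]/c[2]
E
python3 - <<'E'
from h import *
import pickle
for n in('top','side'):
    d=grab(n); cv2.imwrite(f'pics/{n}0.png',d['frame']); pickle.dump(d,open(n+'.pkl','wb'))
    print(n,[k for k in d],d['f'],d['cx'],d['cy'],d['cam_to_world'].round(3).tolist(), (d['range_z']>0).mean())
print(get_state())
E
```

```text
pics
top ['frame', 'range_z', 'vertical_fov', 'cx', 'cy', 'cam_to_world', 'f'] 589.7968010729244 317.87222521648533 245.08629638211102 [[0.008, 0.996, -0.088, 0.43], [-1.0, 0.007, -0.01, -0.12], [-0.009, 0.088, 0.996, 1.432], [0.0, 0.0, 0.0, 1.0]] 0.9960970052083333
side ['frame', 'range_z', 'vertical_fov', 'cx', 'cy', 'cam_to_world', 'f'] 608.4832364363975 314.45696771666667 237.16796500230237 [[0.934, 0.28, -0.223, 0.252], [-0.357, 0.701, -0.618, -0.955], [-0.017, 0.656, 0.754, 1.103], [0.0, 0.0, 0.0, 1.0]] 0.9960026041666666
{'t': 0.1, 'q': array([ 1.46909011e+00,  3.59367857e-01,  1.11797470e-02, -2.77285812e-04,
       -1.22408302e+00, -2.88090222e-01]), 'qd': array([ 0.00192966, -0.00258861,  0.00235748,  0.00074529, -0.00118228,
       -0.00088483]), 'joint_efforts': array([-1.86981248e-03, -5.84166741e+01,  2.93748719e+01,  7.01561451e+00,
        1.01078243e-02, -5.23309711e-05]), 'eef_pos': array([0.25645154, 0.62422771, 0.40380052]), 'ee_rot': array([ 3.14010457e+00, -1.69120894e-04, -3.89890733e-01]), 'force': array([-0.42305911,  0.50655651,  0.12471638]), 'moment': array([-0.00853698, -0.00556288, -0.0144526 ]), 'width': 0.0871720262606812}
```

View pics/top0.png

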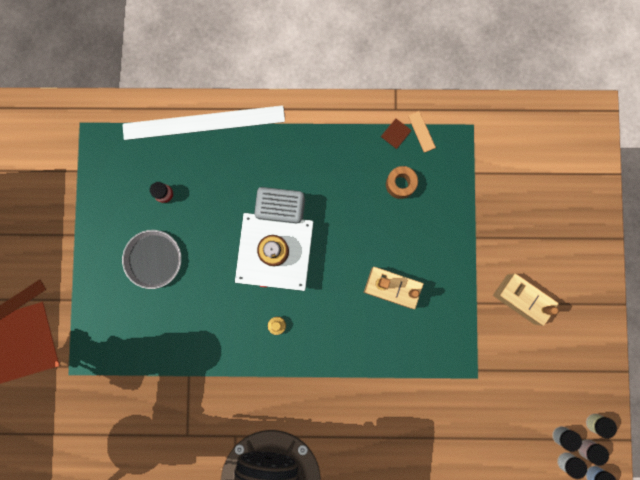

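View pics/side0.png

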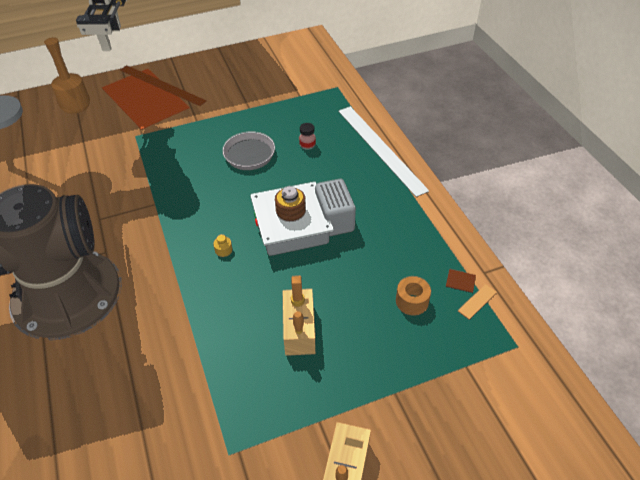

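Top view: two blocks, one at px (394,287) with a square handle at (384,282) and an awl at (414,294), the other at (530,298) with an awl but an empty slot. The leftmost is (394,287). The dish is at (152,259), the spindle at (272,250), the jar at (161,192), the weight at (277,325) and the bobbin at (402,182). Next: close crops and measurements.

```bash
cat > m.py <<'E'
from h import *
import pickle
t=pickle.load(open('top.pkl','rb')); s=pickle.load(open('side.pkl','rb'))
def crop(d,u,v,w,k): return cv2.resize(d['frame'][v-w:v+w,u-w:u+w],(k,k),interpolation=cv2.INTER_CUBIC)
im=np.vstack([np.hstack([crop(t,272,250,20,300),crop(t,394,287,35,300)]),np.hstack([crop(s,290,200,20,300),crop(s,300,310,40,300)])])
cv2.imwrite('pics/crop1.png',im)
W=pts(t)
def mask(h0,h1,u0,u1,v0,v1):
    m=np.zeros((480,640),bool); m[v0:v1,u0:u1]=True
    return m&(W[...,2]>h0)&(W[...,2]<h1)
def rep(n,m):
    P=W[m]
    r=cv2.minAreaRect((P[:,:2]*1000).astype(np.float32)) if len(P)>3 else 0
    print(n,len(P),P.mean(0).round(4),np.median(P[:,2]).round(4),r)
rep('blocktop',mask(.055,.068,350,440,255,325))
rep('pick',mask(.120,.16,360,400,260,310))
rep('awl',mask(.10,.13,400,430,270,310))
rep('plate',mask(.055,.065,225,330,200,300))
rep('spin top',mask(.122,.14,255,295,230,270))
rep('bobbin+washer',mask(.1,.112,250,295,225,275))
rep('dishrim',mask(.015,.03,110,195,220,300))
rep('jar',mask(.05,.07,145,180,175,210))
rep('weight',mask(.02,.07,260,295,310,340))
rep('hump',mask(.075,.1,250,310,180,225))
E
python3 m.py
```

```text
blocktop 1126 [ 0.4517 -0.2821  0.0624] 0.0626 ((452.1795959472656, -282.2915344238281), (120.5831527709961, 62.4109001159668), 71.50740814208984)
pick 90 [ 0.4615 -0.2531  0.1374] 0.1381 ((461.4399108886719, -253.5039520263672), (19.789653778076172, 19.488746643066406), 73.50651550292969)
awl 76 [ 0.4391 -0.3203  0.1185] 0.1199 ((439.42596435546875, -321.2303466796875), (20.09609031677246, 18.22486686706543), 3.090500831604004)
plate 3536 [ 0.5295 -0.0037  0.0605] 0.0606 ((557.7081298828125, -5.489418029785156), (164.17762756347656, 210.2010040283203), 83.91060638427734)
spin top 184 [ 0.5353 -0.0032  0.1275] 0.1273 ((533.9357299804688, -3.5378246307373047), (34.4512939453125, 34.72956466674805), 20.72079086303711)
bobbin+washer 495 [ 0.5338 -0.0043  0.1075] 0.1076 ((534.76611328125, -2.6594924926757812), (68.63153076171875, 70.74300384521484), 1.4124350547790527)
dishrim 451 [0.5195 0.304  0.0207] 0.0204 ((516.727294921875, 293.7336120605469), (141.62777709960938, 137.70375061035156), 89.47728729248047)
jar 244 [0.6774 0.2713 0.0619] 0.0623 ((677.867431640625, 271.9087219238281), (38.98863220214844, 39.345359802246094), 17.201696395874023)
weight 243 [ 0.3616 -0.0093  0.0331] 0.0297 ((360.84088134765625, -9.141681671142578), (40.13032531738281, 40.273399353027344), 46.20246124267578)
hump 1467 [ 0.6406 -0.0154  0.0851] 0.0853 ((641.6184692382812, -14.986385345458984), (109.63063049316406, 75.25318145751953), 84.04254150390625)
```

View pics/crop1.png

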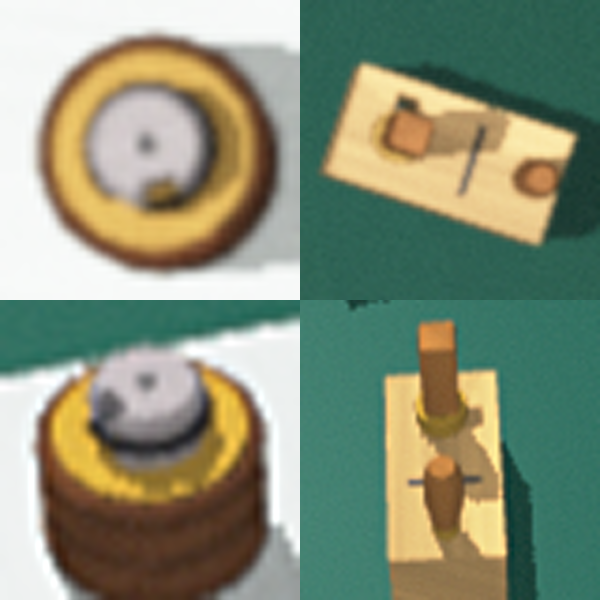

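The crops confirm the choice. Block crop: square handle with ferrule, and the open slot end faces world +x; the awl is at the far end. Spindle crop (top): a brass-coloured notch at about px (273.3,255.6) and the centre hole at (271.6,249.1). In the side view the notch is at about (284.4,194). Now the slot direction.

```bash
cat >> h.py <<'E'
def rows(tgt,yaw,step=4.5,n=None):
    """shift in cm in tool axes and turn from the present pose to TCP tgt, yaw deg"""
    s=get_state(); Rm=R.from_euler('xyz',s['ee_rot']).as_matrix()
    o=Rm.T@(np.array(tgt)-s['eef_pos'])*100
    dy=(np.degrees(s['ee_rot'][2])-yaw+180)%360-180
    print('offset',o.round(2),'turn',round(dy,1),'len',np.linalg.norm(o).round(1))
E
python3 - <<'E'
from h import *
import pickle
t=pickle.load(open('top.pkl','rb')); s=pickle.load(open('side.pkl','rb'))
def hole(d,u0,v0):
    return ray(d,u0,v0,.1272)
ct=hole(t,271.6,249.1); cs=hole(s,289.6,190.8); print(ct,cs)
for h in(.108,.118,.127): 
    for n,d,c,u,v in(('t',t,ct,273.3,255.6),('s',s,cs,284.4,194)):
        p=ray(d,u,v,h); e=(p-c)[:2]*1000; print(n,h,e.round(1),np.hypot(*e).round(1),'spindle yaw',np.degrees(np.arctan2(-e[1],-e[0])).round(1))
# bright/brass hue in the top view near the shaft
hsv=cv2.cvtColor(t['frame'],cv2.COLOR_BGR2HSV); print(hsv[250:262,266:282,1])
hs=cv2.cvtColor(s['frame'],cv2.COLOR_BGR2GRAY); print(hs[186:204,278:302])
rows([.52,.30,.405],-60); rows([.53,0,.405],-108); rows([.4615,-.2535,.405],-108.5)
E
```

```text
[ 0.53504721 -0.00490851  0.1272    ] [ 0.53768085 -0.00465844  0.1272    ]
t 0.108 [-13.1  -2.4] 13.3 spindle yaw 10.2
s 0.108 [-9.  13.3] 16.1 spindle yaw -55.8
t 0.118 [-13.8  -3.2] 14.2 spindle yaw 13.1
s 0.118 [-11.8   3.6] 12.4 spindle yaw -16.9
t 0.127 [-14.4  -4. ] 15.0 spindle yaw 15.4
s 0.127 [-14.3  -5.1] 15.2 spindle yaw 19.7
[[  8   8  10  11   8   9   8  10  11   9   9   8   9  12  84 149]
 [ 11  10  11   9   9   9  10   7  10  11   7  12  12  17 109 148]
 [ 10   7   9  10   9   9  10  10   9  10   9  11  12  33 145 152]
 [  9   9   8   9  10  12  14  17  24  13  11  13  14  85 148 157]
 [ 13  12   9  10  11  23  53  88 101  48  22  15  42 138 153 151]
 [ 36  21  16  11  12  60 131 147 145 104  43  42 127 151 156 152]
 [128  92  63  33  26  71 132 149 141 106  98 134 154 152 150 149]
 [143 136 120  99  78  72 112 126 126 133 140 153 152 146 141 144]
 [141 140 136 136 141 142 143 151 149 151 152 148 147 142 145 147]
 [140 144 142 140 145 144 144 147 145 145 143 142 141 141 146 150]
 [143 140 142 141 145 142 142 145 144 141 141 141 141 148 149 155]
 [148 146 143 141 145 1
[... 1316 characters left out ...]
77  50  36  46
   76 107 111 124 187 188]
 [190 188 185 189 187  93  56  35  36  38  45  46  47  37  35  47  70  85
  106 113 106 123 190 185]
 [182 185 184 188 186 115  94  81  79  74  61  62  64  79  74  89 110 113
  112 114 113 153 189 152]
 [158 190 189 189 188 151 116 112 117 115 102 102 107 119 117 113 114 114
  113 112 125 191 178 100]
 [118 171 184 191 191 189 150 115 114 114 116 114 116 118 116 114 115 114
  114 118 149 173 122  67]
 [ 92 116 149 181 193 193 186 148 143 114 115 111 114 111 114 116 114 114
  115 129 166 128  70  71]]
offset [36.7  19.97 -0.08] turn 37.7 len 41.8
offset [ 4.903e+01  4.734e+01 -4.000e-02] turn 85.7 len 68.2
offset [52.33 73.39 -0.  ] turn 86.2 len 90.1
```

>>> {"method": "send_rows", "body": {"motion": [{"offset": [4.5,-1.5,0],"turn": 8},{"offset": [9,-2,0],"turn": 16},{"offset": [13.5,-1,0],"turn": 24},{"offset": [17,2,0],"turn": 32},{"offset": [20,5,0],"turn": 40},{"offset": [23,8,0],"turn": 48},{"offset": [26,11,0],"turn": 56},{"offset": [28,15,0],"turn": 64}], "hand": 1, "squeeze": 50}}

```text
t: 0.9
eef_pos: [0.4595, 0.3777, 0.4039]
ee_rot: [3.141, -0.001, -1.513]
force: [0.5, 0.1, 0.3]
width: 0.0871
```

```bash
python3 - <<'E'
from h import *
import pickle
t=pickle.load(open('top.pkl','rb'))
g=cv2.cvtColor(t['frame'],cv2.COLOR_BGR2GRAY).astype(float)
w=np.clip(190-g[246:253,268:276],0,None); v,u=np.mgrid[246:253,268:276]
print(g[244:254,266:279].astype(int)); 
sel=(abs(u-271.6)<2.5)&(abs(v-249.1)<2.5); w=w*sel
hu,hv=(w*u).sum()/w.sum(),(w*v).sum()/w.sum(); c=ray(t,hu,hv,.1272); print(hu,hv,c)
# circles: brass washer (60mm, z .108) and bobbin outer (72 mm, z .106) from colour
hsv=cv2.cvtColor(t['frame'],cv2.COLOR_BGR2HSV)
m=((hsv[...,1]>60)*255).astype(np.uint8); m[:225]=0;m[275:]=0;m[:,:248]=0;m[:,296:]=0
k=max(cv2.findContours(m,0,1)[0],key=cv2.contourArea); e=cv2.minEnclosingCircle(k); print(e,ray(t,*e[0],.106))
for a,b in((275.4,271.1),):
    for vv in(254.5,255,256):
        A=ray(t,a,vv,.125);B=ray(t,b,vv,.108)
        M=((A+B)/2-c)[:2]*1000; print(vv,(A-c)[:2]*1000,(B-c)[:2]*1000,np.hypot(*(A-B)[:2])*1000,M,np.degrees(np.arctan2(-M[1],-M[0])))
rows([.54,.1,.404],-108.5);rows([.4615,-.2535,.404],-108.5)
E
```

```text
[[167 192 201 205 206 204 207 205 201 185 150 103  77]
 [194 202 206 203 205 204 204 205 204 200 186 148  99]
 [203 203 207 205 202 201 202 203 203 206 204 173 118]
 [202 205 204 204 192 179 194 206 209 208 205 190 133]
 [205 206 206 204 171 138 169 199 205 206 207 198 153]
 [207 207 209 205 160 122 153 192 205 205 206 199 151]
 [208 207 206 205 183 164 178 200 205 205 203 196 144]
 [203 204 204 205 204 200 202 204 205 204 203 182 129]
 [201 203 203 206 204 203 206 200 194 198 197 160 106]
 [192 201 206 205 198 187 175 168 151 172 175 131  85]]
271.0494699646643 248.75618374558303 [ 0.53580395 -0.00367352  0.1272    ]
((272.70635986328125, 250.10317993164062), 15.732022285461426) [ 0.5345079  -0.00556619  0.106     ]
254.5 [-12.55437348  -9.67351794] [-11.41041825   1.40460266] 11.137027867882392 [-11.98239586  -4.13445764] 19.036703603502687
255 [-13.66809527  -9.68975086] [-12.53869963   1.38743286] 11.134609730903083 [-13.10339745  -4.151159  ] 17.57821238387054
256 [-15.89503912  -9.72220942] [-14.7947561    1.35310097] 11.129830324289774 [-15.34489761  -4.18455423] 15.253666509645239
offset [ 2.819e+01 -6.430e+00  1.000e-02] turn 21.8 len 28.9
offset [6.303e+01 3.440e+00 5.000e-02] turn 21.8 len 63.1
```

>>> {"method": "send_rows", "body": {"motion": [{"offset": [4.5,1.5,0],"turn": 8},{"offset": [9,3,0],"turn": 16},{"offset": [13.5,4,0],"turn": 22},{"offset": [18,4.5,0],"turn": 22},{"offset": [22.5,5,0],"turn": 22},{"offset": [27,5.5,0],"turn": 22},{"offset": [31.5,6,0],"turn": 22},{"offset": [36,6,0],"turn": 22}]}}

```text
t: 1.7
eef_pos: [0.4206, 0.0143, 0.4048]
ee_rot: [-3.141, 0.001, -1.89]
force: [1.5, 0.3, -0.2]
width: 0.0878
```

>>> {"method": "send_rows", "body": {"motion": [{"offset": [4.2,-2.1,0],"turn": 0},{"offset": [8.4,-4.2,0],"turn": 0},{"offset": [12.6,-6.4,0],"turn": 0},{"offset": [16.8,-8.5,0],"turn": 0},{"offset": [20.5,-10.5,0],"turn": 0},{"offset": [24.1,-12.3,0],"turn": 0},{"offset": [24.1,-12.3,0],"turn": 0},{"offset": [24.1,-12.3,0],"turn": 0}]}}

```text
t: 2.5
eef_pos: [0.4622, -0.2522, 0.4038]
ee_rot: [3.14, -0.0, -1.893]
force: [-0.8, 0.3, -1.4]
width: 0.0878
```

```bash
python3 - <<'E'
from h import *
rows([.4615,-.2535,.266],-108.5)
E
```

```text
offset [ 0.14  0.   13.78] turn 0.0 len 13.8
```

>>> {"method": "send_rows", "body": {"motion": [{"offset": [0.1,0,3.5],"turn": 0},{"offset": [0.1,0,7],"turn": 0},{"offset": [0.1,0,10],"turn": 0},{"offset": [0.1,0,12.5],"turn": 0},{"offset": [0.1,0,13.8],"turn": 0},{"offset": [0.1,0,13.8],"turn": 0},{"offset": [0.1,0,13.8],"turn": 0}]}}

```text
t: 3.2
eef_pos: [0.4626, -0.2515, 0.2673]
ee_rot: [-3.141, -0.0, -1.889]
force: [-0.2, 0.2, -0.1]
width: 0.0871
```

>>> {"method": "send_rows", "body": {"motion": [{"offset": [0,0,0],"turn": 0},{"offset": [0,0,0],"turn": 0},{"offset": [0,0,0],"turn": 0},{"offset": [0,0,0],"turn": 0},{"offset": [0,0,0],"turn": 0},{"offset": [0,0,0],"turn": 0},{"offset": [0,0,0],"turn": 0},{"offset": [0,0,0],"turn": 0}], "hand": -1, "squeeze": 50}}

```text
t: 4.0
eef_pos: [0.4623, -0.2524, 0.2666]
ee_rot: [3.142, -0.0, -1.891]
force: [0.4, -0.7, -0.6]
width: 0.0289
```

>>> {"method": "send_rows", "body": {"motion": [{"offset": [0,0,0],"turn": 0},{"offset": [0,0,0],"turn": 0},{"offset": [0,0,0],"turn": 0},{"offset": [0,0,0],"turn": 0}]}}

```text
t: 4.4
eef_pos: [0.4624, -0.2523, 0.2667]
ee_rot: [-3.141, 0.0, -1.891]
force: [0.5, 0.2, -0.0]
width: 0.0197
```

>>> {"method": "send_rows", "body": {"motion": [{"offset": [0,0,-2],"turn": 0},{"offset": [0,0,-5],"turn": 0},{"offset": [0,0,-8],"turn": 0},{"offset": [0,0,-11],"turn": 0},{"offset": [0,0,-14],"turn": 0},{"offset": [-2,0.5,-14],"turn": -4},{"offset": [-5,1.3,-14],"turn": -9},{"offset": [-8.5,2.2,-14],"turn": -15}]}}

```text
t: 5.2
eef_pos: [0.4676, -0.1642, 0.4065]
ee_rot: [3.141, 0.0, -1.627]
force: [0.9, 0.7, -1.4]
width: 0.0197
```

>>> {"method": "send_rows", "body": {"motion": [{"offset": [-3.5,0,0],"turn": -5},{"offset": [-7,0,0],"turn": -10},{"offset": [-10,0,0],"turn": -15},{"offset": [-13,0,0],"turn": -20},{"offset": [-14,0,0],"turn": -20},{"offset": [-14,0,0],"turn": -20}]}}

```text
t: 5.8
eef_pos: [0.4761, -0.0239, 0.4065]
ee_rot: [3.141, 0.0, -1.279]
force: [-0.5, 0.2, -0.7]
width: 0.0199
```

```bash
python3 - <<'E'
from h import *
import pickle
print(get_state()['eef_pos'],np.degrees(get_state()['ee_rot']),get_state()['force'])
rows([.4774,-.0198,.405],-73)
a=[]
for n,u,v in(('side',270,190),('top',272,250)):
    d=grab(n); pickle.dump(d,open(n+'1.pkl','wb'))
    f=d['frame'][v-60:v+60,u-80:u+80]; a.append(cv2.resize(f,(800,600),interpolation=2)[:,:400 if 0 else 800])
    cv2.imwrite(f'pics/{n}1.png',a[-1])
E
```

```text
[ 0.47614089 -0.02388384  0.40646745] [ 1.79969957e+02  9.74039706e-03 -7.32774266e+01] [-0.50480694  0.22537911 -0.72541751]
offset [-0.35 -0.24  0.15] turn -0.3 len 0.5
```

View pics/side1.png

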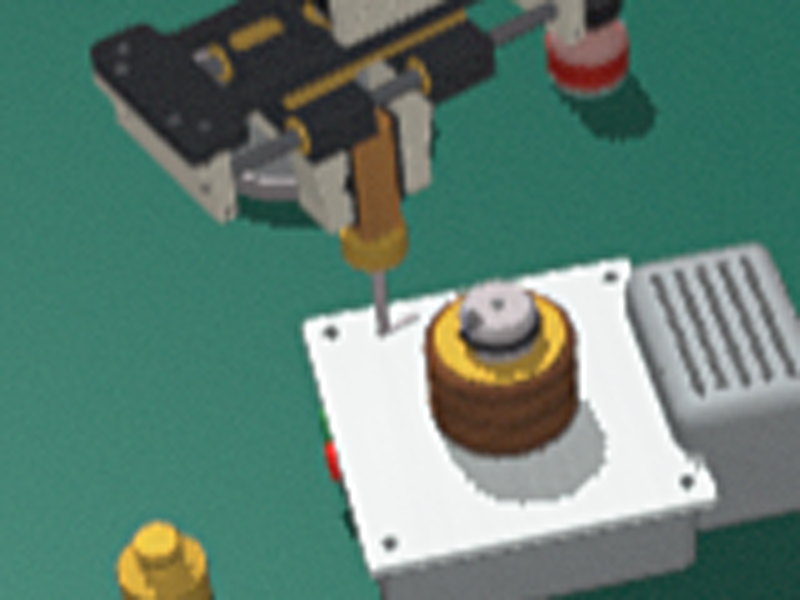

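Side view (crop ×5): the pick hangs upright with its toe pointing at the spindle. Toe tip is at crop (418,318), shank foot at (383,332), shaft hole at (497,304). I'll place the pick relative to the spindle with this one camera.

```bash
python3 - <<'E'
from h import *
import pickle
s=pickle.load(open('side1.pkl','rb'))
st=get_state(); p=st['eef_pos']; yw=np.degrees(st['ee_rot'][2]); py=np.radians(yw+90)
ex=np.array([np.cos(py),np.sin(py),0]); tx=R.from_euler('xyz',st['ee_rot']).as_matrix()[:,0]
for off in(0,.0014):
    a=p+tx*off-np.array([0,0,.2047]); tip=a+ex*.018-[0,0,.0502]
    for n,q in(('orig',a),('foot',a-[0,0,.0502]),('tip',tip)):
        u,v=proj(s,q); print(off,n,((u-190)*5).round(),((v-130)*5).round())
c=ray(s,190+497/5,130+304/5,.1272); print('hole',c)
tip=ray(s,190+418/5,130+318/5,.1515); foot=ray(s,190+383/5,130+330/5,.1515)
print(tip,foot,np.degrees(np.arctan2(*(tip-foot)[1::-1])),np.hypot(*(tip-foot)[:2]))
print('tip rel hole',(tip-c)[:2]*1000,'expected tip',p+ex*.018)
f=s['frame'][130+50:130+70,190+60:190+90]; print(cv2.cvtColor(f,cv2.COLOR_BGR2GRAY)[8:20,10:28])
E
```

```text
0 orig 370.0 249.0
0 foot 379.0 332.0
0 tip 413.0 314.0
0.0014 orig 372.0 251.0
0.0014 foot 381.0 333.0
0.0014 tip 414.0 315.0
hole [ 0.53725766 -0.00448821  0.1272    ]
[ 0.49475625 -0.02340343  0.1515    ] [ 0.47803811 -0.02474414  0.1515    ] 4.585015285629031 0.01677181175552655
tip rel hole [-42.50140283 -18.91522226] expected tip [ 0.49334591 -0.01999488  0.40645179]
[[ 98 101  97  97 100 123 117  91  95  93  90  90  93  95  97 101 109 129]
 [ 98  99  98  95  99 118 116  90  93 104 101 109 131 141 174 202 203 221]
 [ 93  91  95  93 110 116 113 110 152 204 205 202 219 226 242 254 251 253]
 [104 112 133 153 201 120 115 149 236 255 254 250 245 244 246 247 249 238]
 [199 207 222 234 255 134 109 160 255 250 244 239 226 226 245 248 238 163]
 [251 249 248 249 254 143 106 142 253 244 226 195 179 187 246 250 165 105]
 [244 244 244 246 251 172 110 127 232 213 189 172 194 225 249 235 105 135]
 [242 242 242 244 250 182 109 114 184 177 205 224 245 247 243 136  91 180]
 [242 242 242 244 247 170 115 149 190 229 246 245 245 247 229  92  94 194]
 [242 242 242 244 245 222 186 228 244 246 245 243 243 248 229  92  98 195]
 [242 242 242 243 244 243 239 246 245 244 243 242 243 248 216  93  99 188]
 [242 242 242 243 242 242 242 243 243 242 242 242 244 249 187  88  90 160]]
```

>>> {"method": "send_rows", "body": {"motion": [{"offset": [-0.3,0,1],"turn": 0},{"offset": [-0.3,0,2],"turn": 0},{"offset": [-0.3,0,3],"turn": 0},{"offset": [-0.3,0,4],"turn": 0},{"offset": [-0.3,0,4],"turn": 0},{"offset": [-0.3,0,4],"turn": 0},{"offset": [-0.3,0,4],"turn": 0}]}}

```text
t: 6.6
eef_pos: [0.4757, -0.022, 0.367]
ee_rot: [-3.141, -0.0, -1.28]
force: [0.4, -0.1, -1.8]
width: 0.0194
```

```bash
cat > rel.py <<'E'
from h import *
c=np.array([.5358,-.0038]); PH=np.radians(17); e=np.array([np.cos(PH),np.sin(PH)]); l=np.array([-e[1],e[0]])
def rel(P):
    s=[get_state()]; s=s[0]; tx=R.from_euler('xyz',s['ee_rot']).as_matrix()[:,0]
    a=(s['eef_pos']+tx*.0014)[:2]-c
    print('t',s['t'],'axis r',(-a@e*1000).round(1),'lat',(a@l*1000).round(1),'toe z',((s['eef_pos'][2]-.2549)*1000).round(1),'yaw',np.degrees(s['ee_rot'])[2]+90,'F',s['force'].round(1),'w',s['width'])
rel(0)
E
python3 - <<'E'
from rel import *
a=[]
for n,u,v in(('side',275,190),('top',272,250)):
    d=grab(n); f=d['frame'][v-30:v+30,u-40:u+40]; a.append(cv2.resize(f,(600,450) if n=='side' else (200,150),interpolation=2)); 
rel(0); cv2.imwrite('pics/side2.png',a[0])
E
```

```text
t 6.6 axis r 62.9 lat -1.3 toe z 112.1 yaw 16.669190728318995 F [ 0.4 -0.1 -1.8] w 0.019426773006002266
t 6.7 axis r 62.9 lat -1.2 toe z 112.2 yaw 16.671673232932832 F [-0.   0.4 -0.9] w 0.01942834629717106
```

View pics/side2.png

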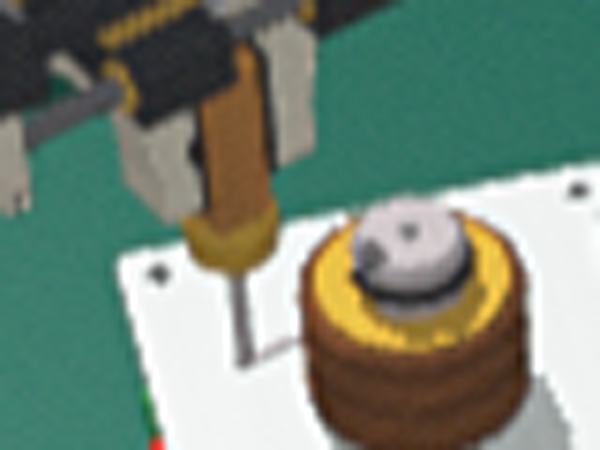

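```bash
python3 - <<'E'
from rel import *
d=grab('side'); P=lambda q:(np.array(proj(d,q))-[235,160])*7.5
s=get_state(); a=s['eef_pos']+R.from_euler('xyz',s['ee_rot']).as_matrix()[:,0]*.0014
py=s['ee_rot'][2]+np.pi/2; ex=np.array([np.cos(py),np.sin(py),0]); a[2]=.1121
for n,q in(('foot',a),('tip',a+ex*.018),('axis .112',[*c,.112]),('hole',[*c,.1272]),('mouth .127 r13',[*(c-e*.013),.127]),('slot r18 .112',[*(c-e*.018),.112]),('slot r36',[*(c-e*.036),.112])): print(n,P(q).round())
g=d['frame'][197:212,262:282]; print(cv2.cvtColor(g,cv2.COLOR_BGR2GRAY))
E
```

```text
t 6.7 axis r 62.9 lat -1.2 toe z 112.2 yaw 16.671673232932832 F [-0.   0.4 -0.9] w 0.01942834629717106
foot [239. 361.]
tip [288. 335.]
axis .112 [405. 266.]
hole [403. 231.]
mouth .127 r13 [368. 250.]
slot r18 .112 [358. 293.]
slot r36 [310. 319.]
[[249 253 246 168 104 139 255 251 246 243 243 248 231  95 100 196 196 194
  188 149]
 [244 247 253 197 114 134 251 248 243 242 244 249 221  95 100 189 195 191
  192 191]
 [243 245 251 197 115 126 235 248 243 243 244 249 190  86  93 164 196 192
  191 196]
 [243 244 249 211 115 122 226 249 244 243 244 250 205  88  88 137 188 193
  191 194]
 [243 244 248 233 120 113 199 250 244 243 243 249 242  98  81 100 159 193
  195 193]
 [243 244 247 246 125 115 203 251 245 243 243 249 254 109  77  94 123 178
  191 196]
 [243 244 247 255 131 114 194 252 245 244 245 247 254 111  70  86  97 122
  155 187]
 [243 243 247 254 144 108 170 254 248 243 240 233 237 104  58  76  86  91
   97 146]
 [243 244 246 254 163 110 157 254 245 227 202 208 182  99  51  64  77  87
   92 100]
 [243 244 246 253 179 111 128 234 204 183 181 227 234 147  71  55  62  75
   83  87]
 [243 244 246 252 186 109 115 184 178 202 227 250 254 179  85  61  62  59
   67  70]
 [243 244 245 250 177 116 149 198 230 249 246 248 254 189  71  55  63  63
   61  58]
 [243 243 245 247 228 203 231 249 247 246 244 246 254 198  72  47  62  62
   62  57]
 [244 244 244 245 246 247 247 245 244 243 244 245 253 193  78  46  55  60
   62  62]
 [244 244 244 245 245 244 243 242 243 244 244 244 250 229  98  50  48  56
   62  64]]
```

>>> {"method": "send_rows", "body": {"motion": [{"offset": [-0.1,-0.5,0.1],"turn": 0},{"offset": [-0.1,-1,0.1],"turn": 0},{"offset": [-0.1,-1.4,0.1],"turn": 0},{"offset": [-0.1,-1.7,0.1],"turn": 0},{"offset": [-0.1,-2,0.1],"turn": 0},{"offset": [-0.1,-2,0.1],"turn": 0}]}}

```text
t: 7.35
eef_pos: [0.4947, -0.0153, 0.3655]
ee_rot: [3.141, -0.0, -1.28]
force: [0.3, 0.6, -0.4]
width: 0.0197
```

```bash
python3 rel.py
```

```text
t 7.35 axis r 42.7 lat -0.3 toe z 110.6 yaw 16.665732393503333 F [ 0.3  0.6 -0.4] w 0.019706883148050736
```

>>> {"method": "send_rows", "body": {"motion": [{"offset": [0,-0.2,0],"turn": 0},{"offset": [0,-0.4,0],"turn": 0},{"offset": [0,-0.6,0],"turn": 0},{"offset": [0,-0.8,0],"turn": 0},{"offset": [0,-0.8,0],"turn": 0}]}}

```text
t: 7.85
eef_pos: [0.5022, -0.013, 0.3656]
ee_rot: [3.142, -0.0, -1.28]
force: [0.0, -0.2, -1.6]
width: 0.0199
```

```bash
python3 - <<'E'
from rel import *
d=grab('side'); cv2.imwrite('pics/side3.png',cv2.resize(d['frame'][165:215,255:315],(720,600),interpolation=2))
E
```

```text
t 7.85 axis r 34.8 lat -0.4 toe z 110.7 yaw 16.67019408072227 F [ 0.  -0.2 -1.6] w 0.019926657785724743
```

View pics/side3.png

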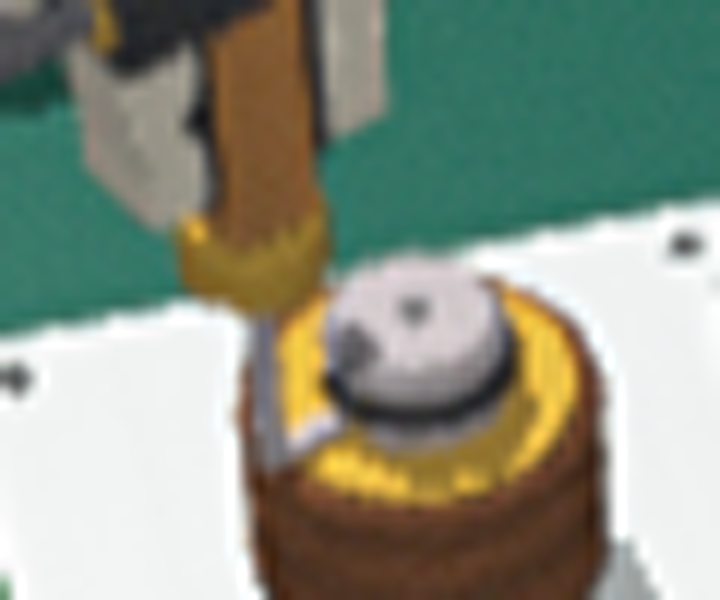

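The toe at crop (335,425) runs under the wire straight below the notch at (358,345), with no contact force. Going in the last 4–5 mm.

>>> {"method": "send_rows", "body": {"motion": [{"offset": [0,-0.15,0],"turn": 0},{"offset": [0,-0.3,0],"turn": 0},{"offset": [0,-0.4,0],"turn": 0},{"offset": [0,-0.4,0],"turn": 0},{"offset": [0,-0.4,0],"turn": 0}]}}

```text
t: 8.4
eef_pos: [0.5058, -0.0119, 0.3656]
ee_rot: [3.141, -0.0, -1.28]
force: [0.2, 0.0, 0.2]
width: 0.0198
```

```bash
python3 rel.py
```

```text
t 8.4 axis r 31.1 lat -0.4 toe z 110.7 yaw 16.6661575435935 F [0.2 0.  0.2] w 0.019824133697950372
```

>>> {"method": "send_rows", "body": {"motion": [{"offset": [0,0,-0.07],"turn": 0},{"offset": [0,0,-0.14],"turn": 0},{"offset": [0,0,-0.21],"turn": 0},{"offset": [0,0,-0.28],"turn": 0},{"offset": [0,0,-0.35],"turn": 0},{"offset": [0,0,-0.42],"turn": 0}]}}

```text
t: 9.0
eef_pos: [0.5057, -0.012, 0.3697]
ee_rot: [3.141, 0.0, -1.28]
force: [0.2, -0.1, -2.7]
width: 0.0201
```

>>> {"method": "send_rows", "body": {"motion": [{"offset": [0,0,-0.07],"turn": 0},{"offset": [0,0,-0.14],"turn": 0},{"offset": [0,0,-0.21],"turn": 0},{"offset": [0,0,-0.28],"turn": 0},{"offset": [0,0,-0.35],"turn": 0},{"offset": [0,0,-0.42],"turn": 0}]}}

```text
t: 9.6
eef_pos: [0.5054, -0.0121, 0.3733]
ee_rot: [3.14, 0.0, -1.28]
force: [1.7, -2.7, -14.5]
width: 0.0198
```

>>> {"method": "send_rows", "body": {"motion": [{"offset": [0,0,-0.05],"turn": 0},{"offset": [0,0,-0.1],"turn": 0},{"offset": [0,0,-0.15],"turn": 0},{"offset": [0,0,-0.2],"turn": 0},{"offset": [0,0,-0.25],"turn": 0},{"offset": [0,0,-0.3],"turn": 0}]}}

```text
t: 10.2
eef_pos: [0.5053, -0.0123, 0.3765]
ee_rot: [3.139, -0.0, -1.28]
force: [0.6, -6.0, -15.7]
width: 0.0198
```

```bash
python3 - <<'E'
from rel import *
d=grab('side'); cv2.imwrite('pics/side4.png',cv2.resize(d['frame'][165:215,255:315],(720,600),interpolation=2))
E
```

```text
t 10.2 axis r 31.6 lat -0.6 toe z 121.6 yaw 16.650648507578452 F [  0.6  -6.  -15.7] w 0.019849377580939215
```

View pics/side4.png

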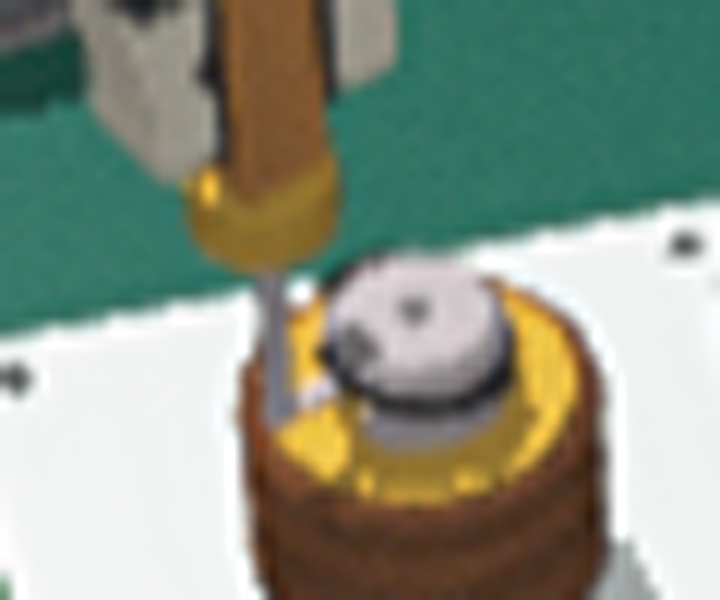

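>>> {"method": "send_rows", "body": {"motion": [{"offset": [0.05,0,-0.03],"turn": 0},{"offset": [0.08,0,-0.08],"turn": 0},{"offset": [0.08,0,-0.13],"turn": 0},{"offset": [0.08,0,-0.18],"turn": 0}]}}

```text
t: 10.65
eef_pos: [0.5061, -0.0126, 0.3792]
ee_rot: [-3.141, 0.0, -1.28]
force: [-1.8, -2.2, -8.8]
width: 0.02
```

Force has dropped. Continuing up.

>>> {"method": "send_rows", "body": {"motion": [{"offset": [0,0,-0.06],"turn": 0},{"offset": [0,0,-0.12],"turn": 0},{"offset": [0,0,-0.18],"turn": 0},{"offset": [0,0,-0.24],"turn": 0},{"offset": [0,0,-0.3],"turn": 0},{"offset": [0,0,-0.36],"turn": 0}]}}

```text
t: 11.25
eef_pos: [0.5063, -0.0126, 0.3831]
ee_rot: [-3.14, -0.0, -1.28]
force: [0.8, -0.3, -1.9]
width: 0.0197
```

>>> {"method": "send_rows", "body": {"motion": [{"offset": [0,0,-0.06],"turn": 0},{"offset": [0,0,-0.12],"turn": 0},{"offset": [0,0,-0.18],"turn": 0},{"offset": [0,0,-0.24],"turn": 0},{"offset": [0,0,-0.3],"turn": 0},{"offset": [0,0,-0.36],"turn": 0}]}}

```text
t: 11.85
eef_pos: [0.5059, -0.0127, 0.3861]
ee_rot: [3.141, 0.0, -1.28]
force: [0.0, 0.6, -2.2]
width: 0.02
```

```bash
python3 - <<'E'
from rel import *
d=grab('side'); cv2.imwrite('pics/side5.png',cv2.resize(d['frame'][165:215,255:315],(720,600),interpolation=2))
E
```

```text
t 11.85 axis r 31.2 lat -1.2 toe z 131.2 yaw 16.66412398292445 F [ 0.   0.6 -2.2] w 0.02004100968199853
```

View pics/side5.png

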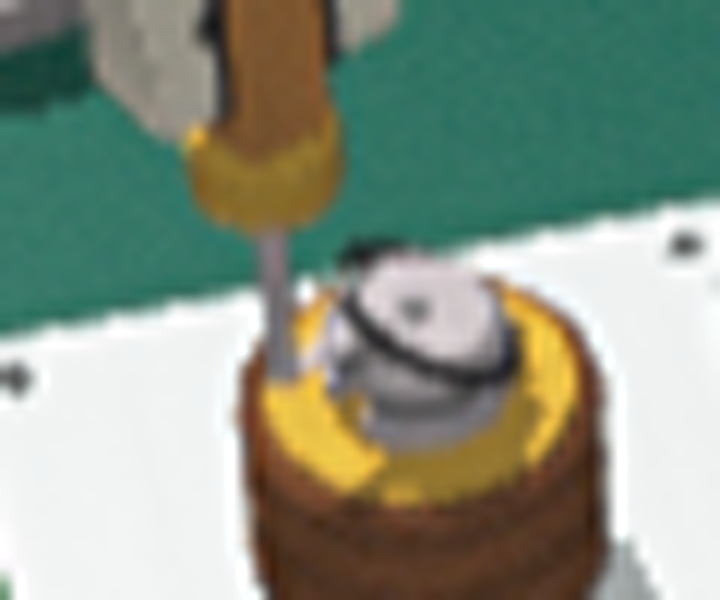

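>>> {"method": "send_rows", "body": {"motion": [{"offset": [0,0,-0.06],"turn": 0},{"offset": [0,0,-0.12],"turn": 0},{"offset": [0,0,-0.18],"turn": 0},{"offset": [0,0,-0.24],"turn": 0},{"offset": [0,0,-0.3],"turn": 0},{"offset": [0,0,-0.36],"turn": 0},{"offset": [0,0,-0.42],"turn": 0},{"offset": [0,0,-0.48],"turn": 0}]}}

```text
t: 12.7
eef_pos: [0.506, -0.0127, 0.3909]
ee_rot: [3.142, -0.0, -1.28]
force: [0.1, -0.3, -1.0]
width: 0.0196
```

```bash
python3 - <<'E'
from rel import *
d=grab('side'); cv2.imwrite('pics/side6.png',cv2.resize(d['frame'][165:215,255:315],(720,600),interpolation=2))
E
```

```text
t 12.7 axis r 31.1 lat -1.2 toe z 136.0 yaw 16.662729935380554 F [ 0.1 -0.3 -1. ] w 0.01961667364633125
```

View pics/side6.png

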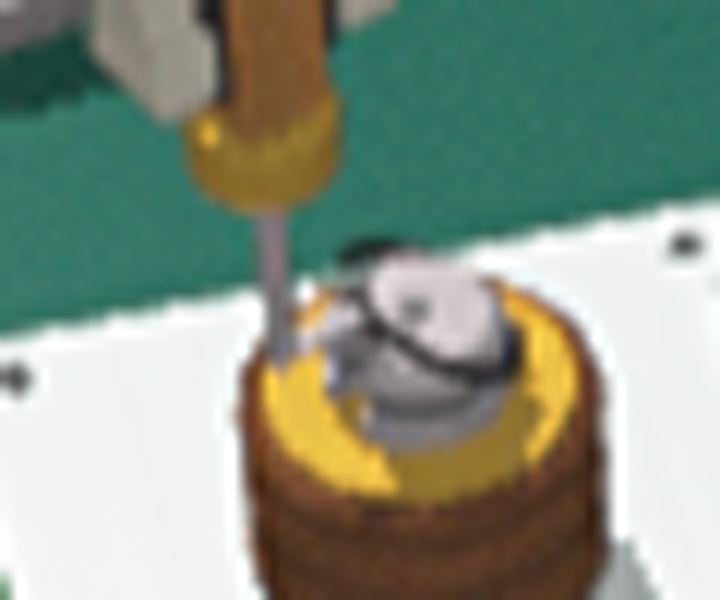

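>>> {"method": "send_rows", "body": {"motion": [{"offset": [0,0,-0.08],"turn": 0},{"offset": [0,0,-0.16],"turn": 0},{"offset": [0,0,-0.24],"turn": 0},{"offset": [0,0,-0.32],"turn": 0},{"offset": [0,0,-0.4],"turn": 0},{"offset": [0,0,-0.4],"turn": 0}]}}

```text
t: 13.35
eef_pos: [0.5061, -0.0127, 0.3951]
ee_rot: [-3.141, -0.0, -1.28]
force: [0.8, 0.8, -0.1]
width: 0.0196
```

```bash
cat > ringd.py <<'E'
from rel import *
def look(names=('top','side')):
    for n in names:
        d=grab(n); W=pts(d); g=d['frame'].max(2)
        q=(np.linalg.norm(W[...,:2]-c,axis=-1)<.032)&(W[...,2]>.112)&(W[...,2]<.16)
        m=q&(g<75)
        P=W[m]; print(n,'dark',m.sum())
        if m.sum()>5: print(' mean',P.mean(0).round(4),'z',P[:,2].min().round(3),P[:,2].max().round(3)); A=(P-[*c,0])@np.array([[*e,0],[*l,0],[0,0,1]]).T*1000; print(A[np.argsort(A[:,0])][::max(1,len(A)//16)].round(0).tolist())
if __name__=='__main__': look()
E
python3 ringd.py
```

```text
t 13.35 axis r 31.0 lat -1.2 toe z 140.2 yaw 16.666470176472558 F [ 0.8  0.8 -0.1] w 0.019591504485272866
top dark 0
side dark 22
 mean [ 0.539  -0.0126  0.1288] z 0.114 0.136
[[-12.0, -3.0, 136.0], [-11.0, -6.0, 135.0], [-10.0, -12.0, 136.0], [-7.0, -15.0, 133.0], [-6.0, -17.0, 131.0], [-4.0, -22.0, 130.0], [-3.0, -17.0, 129.0], [-3.0, 13.0, 134.0], [-2.0, -20.0, 131.0], [-2.0, 11.0, 136.0], [-1.0, -21.0, 128.0], [-1.0, -21.0, 131.0], [1.0, -23.0, 128.0], [1.0, 15.0, 134.0], [4.0, 15.0, 132.0], [5.0, -21.0, 127.0], [6.0, -19.0, 122.0], [8.0, 18.0, 127.0], [9.0, -20.0, 120.0], [10.0, -18.0, 122.0], [12.0, -15.0, 121.0], [18.0, -7.0, 114.0]]
```

Depth points show the ring off its groove. It hangs tilted at about 36°, high on the pick side (z≈136 mm), with its centre 4 mm to +x, as the description says. The toe (z 140) is clear above it. I'll withdraw and return the pick.

>>> {"method": "send_rows", "body": {"motion": [{"offset": [0,1,-0.3],"turn": 0},{"offset": [0,3,-0.8],"turn": 0},{"offset": [1,6,-1.5],"turn": 0},{"offset": [4.5,8,-1.5],"turn": 7},{"offset": [9,9,-1.5],"turn": 14},{"offset": [13.5,10,-1.5],"turn": 21},{"offset": [18,11,-1.5],"turn": 28},{"offset": [21.7,11.1,-1.5],"turn": 35}]}}

```text
t: 14.25
eef_pos: [0.4606, -0.2546, 0.4104]
ee_rot: [-3.141, 0.0, -1.897]
force: [0.7, 0.5, -0.3]
width: 0.02
```

>>> {"method": "send_rows", "body": {"motion": [{"offset": [0,0,0],"turn": 0},{"offset": [0,0,0],"turn": 0},{"offset": [0,0,0],"turn": 0}]}}

```text
t: 14.55
eef_pos: [0.4614, -0.2519, 0.4099]
ee_rot: [3.141, 0.0, -1.89]
force: [-0.1, 0.7, -1.3]
width: 0.0196
```

```bash
python3 - <<'E'
from h import *
rows([.4624,-.2523,.2667],-108.3)
E
python3 ringd.py | head -4
```

```text
offset [ 1.000e-02 -1.100e-01  1.432e+01] turn 0.0 len 14.3
t 14.55 axis r 144.5 lat -216.7 toe z 155.0 yaw -18.27648993223977 F [-0.1  0.7 -1.3] w 0.01959316412348196
top dark 0
side dark 0
```

>>> {"method": "send_rows", "body": {"motion": [{"offset": [0,-0.1,3],"turn": 0},{"offset": [0,-0.1,6],"turn": 0},{"offset": [0,-0.1,8],"turn": 0},{"offset": [0,-0.1,9],"turn": 0},{"offset": [0,-0.1,9.7],"turn": 0},{"offset": [0,-0.1,10.4],"turn": 0},{"offset": [0,-0.1,11],"turn": 0},{"offset": [0,-0.1,11],"turn": 0}]}}

```text
t: 15.45
eef_pos: [0.4628, -0.2526, 0.2996]
ee_rot: [3.141, 0.0, -1.891]
force: [0.5, 0.3, -1.5]
width: 0.0197
```

```bash
python3 - <<'E'
from h import *
rows([.4624,-.2523,.2667],-108.3)
E
python3 ringd.py
```

```text
offset [-0.02  0.05  3.29] turn -0.0 len 3.3
t 15.45 axis r 143.4 lat -217.8 toe z 44.7 yaw -18.329412147994645 F [ 0.5  0.3 -1.5] w 0.019738612593999928
top dark 0
side dark 0
```

Toe is in the slot with no contact. Lowering the last 3.3 cm gently.

>>> {"method": "send_rows", "body": {"motion": [{"offset": [0,0,0.8],"turn": 0},{"offset": [0,0,1.6],"turn": 0},{"offset": [0,0,2.3],"turn": 0},{"offset": [0,0,2.8],"turn": 0},{"offset": [0,0,3.1],"turn": 0},{"offset": [0,0,3.2],"turn": 0},{"offset": [0,0,3.2],"turn": 0}]}}

```text
t: 16.25
eef_pos: [0.4629, -0.2528, 0.2677]
ee_rot: [3.141, -0.0, -1.891]
force: [0.5, 0.3, -0.2]
width: 0.0196
```

>>> {"method": "send_rows", "body": {"motion": [{"offset": [0,0,0.05],"turn": 0},{"offset": [0,0,0.1],"turn": 0},{"offset": [0,0,0.1],"turn": 0}]}}

```text
t: 16.55
eef_pos: [0.4629, -0.2527, 0.267]
ee_rot: [-3.141, 0.0, -1.891]
force: [-0.2, 0.0, -0.5]
width: 0.0198
```

>>> {"method": "send_rows", "body": {"motion": [{"offset": [0,0,0],"turn": 0},{"offset": [0,0,0],"turn": 0},{"offset": [0,0,0],"turn": 0},{"offset": [0,0,0],"turn": 0},{"offset": [0,0,0],"turn": 0},{"offset": [0,0,0],"turn": 0}], "hand": 0}}

```text
t: 17.15
eef_pos: [0.4629, -0.2527, 0.2669]
ee_rot: [-3.142, -0.0, -1.891]
force: [0.3, 1.2, -0.1]
width: 0.0436
```

>>> {"method": "send_rows", "body": {"motion": [{"offset": [0,0,-3],"turn": 0},{"offset": [0,0,-6],"turn": 0},{"offset": [0,0,-9],"turn": 0},{"offset": [0,0,-13],"turn": 0},{"offset": [3,0,-13],"turn": 0},{"offset": [7,0,-13],"turn": 0},{"offset": [11,0,-13],"turn": 0}]}}

```text
t: 17.85
eef_pos: [0.4279, -0.3579, 0.3975]
ee_rot: [-3.14, 0.0, -1.889]
force: [1.2, -0.4, 0.8]
width: 0.0437
```

```bash
python3 - <<'E'
from h import *
im=[]
for n,u,v in(('top',272,250),('side',290,195)):
    d=grab(n); im.append(cv2.resize(d['frame'][v-20:v+20,u-20:u+20],(400,400),interpolation=2))
    im.append(cv2.resize(d['frame'][(v-5 if n=='top' else 240):(v+75 if n=='top' else 350),(350 if n=='top' else 245):(450 if n=='top' else 355)],(400,200)))
cv2.imwrite('pics/after.png',np.vstack([np.hstack(im[::2]),np.hstack(im[1::2])]))
print(get_state()['eef_pos'],get_state()['width'])
E
python3 ringd.py
```

```text
[ 0.42694306 -0.36011724  0.39664506] 0.043653001385912875
t 17.95 axis r 209.1 lat -310.1 toe z 141.7 yaw -18.5167801773718 F [-0.8 -0.3 -0.2] w 0.043653001385912875
top dark 13
 mean [ 0.5359 -0.0193  0.1297] z 0.121 0.137
[[-13.0, -8.0, 135.0], [-12.0, -6.0, 135.0], [-11.0, -11.0, 136.0], [-10.0, -14.0, 137.0], [-9.0, -11.0, 133.0], [-8.0, -16.0, 128.0], [-6.0, -17.0, 130.0], [-4.0, -17.0, 129.0], [-1.0, -18.0, 127.0], [1.0, -19.0, 129.0], [4.0, -19.0, 122.0], [6.0, -20.0, 124.0], [6.0, -17.0, 121.0]]
side dark 0
```

View pics/after.png

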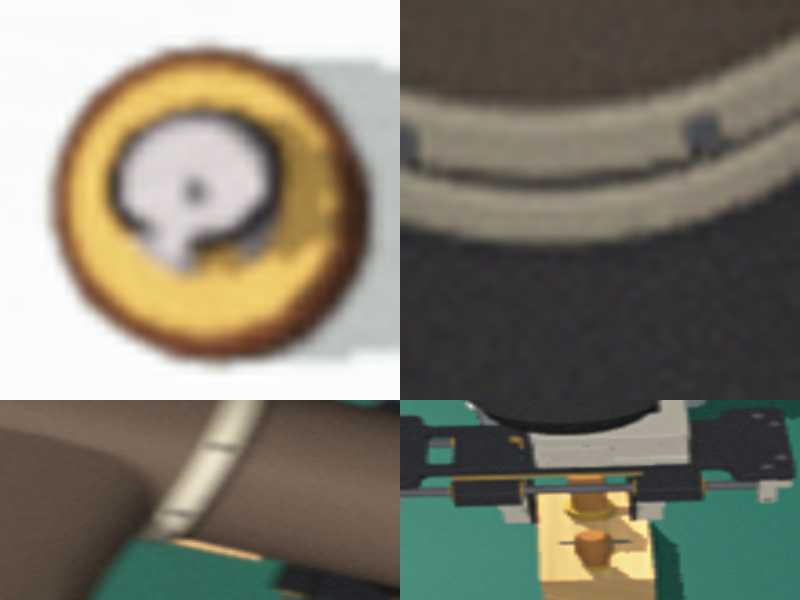

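The top crop shows the ring hanging tilted on the shaft end, its gap still just to +y of the slot. The side crop shows the pick's ferrule seated on the block. Next I grip the ring across its diameter, with the jaws along spindle y.

>>> {"method": "send_rows", "body": {"motion": [{"offset": [-4.5,0,0],"turn": 7},{"offset": [-9,0,0],"turn": 14},{"offset": [-13.5,0,0],"turn": 21},{"offset": [-18,0,0],"turn": 28},{"offset": [-22.5,0,0],"turn": 35},{"offset": [-27,0,0],"turn": 42},{"offset": [-31.5,0,0],"turn": 49},{"offset": [-36,0.4,0],"turn": 54.7}], "hand": 0.6}}

```text
t: 18.85
eef_pos: [0.5378, -0.0111, 0.3971]
ee_rot: [3.142, 0.001, -2.849]
force: [0.8, 0.7, -0.3]
width: 0.0698
```

>>> {"method": "send_rows", "body": {"motion": [{"offset": [0,0,1],"turn": 0},{"offset": [0,0,2],"turn": 0},{"offset": [0,0,2],"turn": 0},{"offset": [0,0,2],"turn": 0}]}}

```text
t: 19.25
eef_pos: [0.5374, -0.0148, 0.3767]
ee_rot: [-3.141, -0.001, -2.846]
force: [0.6, 0.7, 0.5]
width: 0.0702
```

```bash
python3 - <<'E'
from h import *
rows([.5406,-.0023,.294],-163); print(get_state()['width'])
E
```

```text
offset [-0.68  1.11  8.27] turn -0.0 len 8.4
0.07020155908094676
```

>>> {"method": "send_rows", "body": {"motion": [{"offset": [-0.7,1.1,0],"turn": 0},{"offset": [-0.7,1.1,2],"turn": 0},{"offset": [-0.7,1.1,4],"turn": 0},{"offset": [-0.7,1.1,6],"turn": 0},{"offset": [-0.7,1.1,7.5],"turn": 0},{"offset": [-0.7,1.1,8.2],"turn": 0},{"offset": [-0.7,1.1,8.2],"turn": 0},{"offset": [-0.7,1.1,8.2],"turn": 0}]}}

```text
t: 20.05
eef_pos: [0.5416, -0.0016, 0.2957]
ee_rot: [-3.141, 0.001, -2.846]
force: [-0.5, -0.7, -0.4]
width: 0.07
```

>>> {"method": "send_rows", "body": {"motion": [{"offset": [0,0,0],"turn": 0},{"offset": [0,0,0],"turn": 0},{"offset": [0,0,0],"turn": 0},{"offset": [0,0,0],"turn": 0},{"offset": [0,0,0],"turn": 0},{"offset": [0,0,0],"turn": 0},{"offset": [0,0,0],"turn": 0},{"offset": [0,0,0],"turn": 0}], "hand": -1, "squeeze": 8}}

```text
t: 20.85
eef_pos: [0.5414, -0.0027, 0.2951]
ee_rot: [-3.14, -0.0, -2.845]
force: [3.4, -8.1, -0.4]
width: 0.0387
```

>>> {"method": "send_rows", "body": {"motion": [{"offset": [0,-0.05,0],"turn": 0},{"offset": [0,-0.1,0],"turn": 0},{"offset": [0,-0.1,0],"turn": 0},{"offset": [0,-0.1,0],"turn": 0}]}}

```text
t: 21.25
eef_pos: [0.5415, -0.0031, 0.295]
ee_rot: [-3.141, -0.0, -2.845]
force: [0.9, -6.3, 0.4]
width: 0.0388
```

>>> {"method": "send_rows", "body": {"motion": [{"offset": [0,-0.05,0],"turn": 0},{"offset": [0,-0.1,0],"turn": 0},{"offset": [0,-0.1,0],"turn": 0},{"offset": [0,-0.1,0],"turn": 0}]}}

```text
t: 21.65
eef_pos: [0.5417, -0.0034, 0.2949]
ee_rot: [3.142, -0.0, -2.845]
force: [-1.0, -1.9, 2.7]
width: 0.0391
```

>>> {"method": "send_rows", "body": {"motion": [{"offset": [0,-0.03,-0.1],"turn": 0},{"offset": [0,-0.03,-0.25],"turn": 0},{"offset": [0,-0.03,-0.4],"turn": 0},{"offset": [0,-0.03,-0.6],"turn": 0},{"offset": [0,-0.03,-0.8],"turn": 0}]}}

```text
t: 22.15
eef_pos: [0.5425, -0.0034, 0.3029]
ee_rot: [3.141, 0.002, -2.845]
force: [6.3, 0.5, -8.5]
width: 0.0383
```

>>> {"method": "send_rows", "body": {"motion": [{"offset": [0,0,-0.3],"turn": 0},{"offset": [0,0,-0.7],"turn": 0},{"offset": [0,0,-1.2],"turn": 0},{"offset": [0,0,-2],"turn": 0},{"offset": [0,0,-3.5],"turn": 0},{"offset": [0,0,-5],"turn": 0},{"offset": [0,0,-7],"turn": 0},{"offset": [0,0,-7],"turn": 0}]}}

```text
t: 22.95
eef_pos: [0.5424, -0.0037, 0.3764]
ee_rot: [-3.141, 0.005, -2.845]
force: [-0.2, 0.1, -0.8]
width: 0.0347
```

```bash
python3 - <<'E'
from rel import *
d=grab('side'); cv2.imwrite('pics/lift.png',cv2.resize(d['frame'][120:220,235:355],(720,600),interpolation=2))
E
```

```text
t 22.95 axis r -4.9 lat -1.8 toe z 121.5 yaw -72.99983409299179 F [-0.2  0.1 -0.8] w 0.03474385906975706
```

View pics/lift.png

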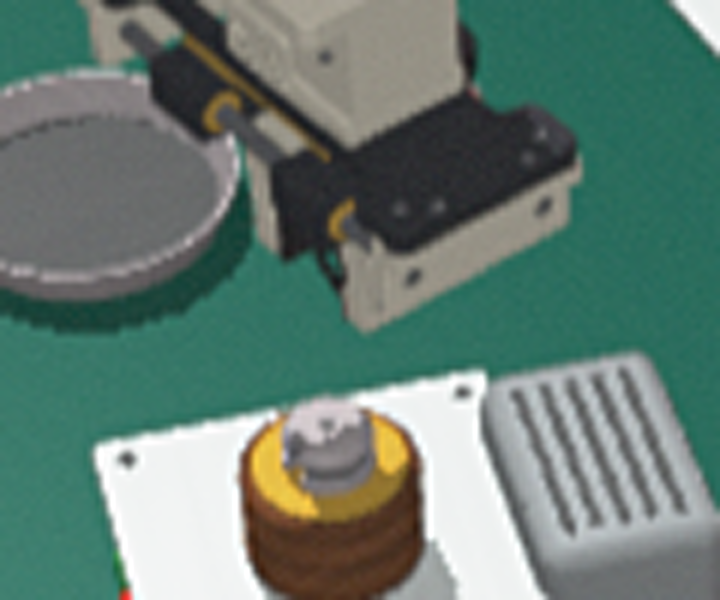

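The side view shows the groove empty and the spindle bare. The ring is in the fingers (opening steady around 35 mm, a bit of dark wire at crop (328,262)). On to the dish.

>>> {"method": "send_rows", "body": {"motion": [{"offset": [-0.5,2.5,0],"turn": 0},{"offset": [-1.4,6.5,0],"turn": 0},{"offset": [-2.3,10.5,0],"turn": 0},{"offset": [-3.2,15,0],"turn": 0},{"offset": [-4.2,19.5,0],"turn": 0},{"offset": [-5.2,24,0],"turn": 0},{"offset": [-6,27.5,0],"turn": 0},{"offset": [-6.3,29.2,0],"turn": 0}]}}

```text
t: 23.8
eef_pos: [0.5162, 0.2966, 0.3722]
ee_rot: [-3.141, -0.001, -2.843]
force: [-0.1, -0.6, -0.7]
width: 0.035
```

>>> {"method": "send_rows", "body": {"motion": [{"offset": [0,0,2.5],"turn": 0},{"offset": [0,0,5.5],"turn": 0},{"offset": [0,0,8.5],"turn": 0},{"offset": [0,0,11.5],"turn": 0},{"offset": [0,0,14],"turn": 0},{"offset": [0,0,15.5],"turn": 0},{"offset": [0,0,16],"turn": 0},{"offset": [0,0,16],"turn": 0}]}}

```text
t: 24.6
eef_pos: [0.5168, 0.2934, 0.2122]
ee_rot: [-3.141, -0.002, -2.846]
force: [-0.3, 0.3, 0.3]
width: 0.035
```

>>> {"method": "send_rows", "body": {"motion": [{"offset": [0,0,0.5],"turn": 0},{"offset": [0,0,1],"turn": 0},{"offset": [0,0,1],"turn": 0}]}}

```text
t: 24.9
eef_pos: [0.5168, 0.2937, 0.2027]
ee_rot: [3.142, -0.0, -2.846]
force: [-0.6, -0.3, 0.7]
width: 0.0348
```

>>> {"method": "send_rows", "body": {"motion": [{"offset": [0,0,0],"turn": 0},{"offset": [0,0,0],"turn": 0},{"offset": [0,0,0],"turn": 0},{"offset": [0,0,0],"turn": 0},{"offset": [0,0,0],"turn": 0}], "hand": 0.2}}

```text
t: 25.4
eef_pos: [0.5169, 0.2939, 0.203]
ee_rot: [3.142, 0.0, -2.845]
force: [-0.1, -0.2, 0.2]
width: 0.0527
```

>>> {"method": "send_rows", "body": {"motion": [{"offset": [0,0,-2],"turn": 0},{"offset": [0,0,-6],"turn": 0},{"offset": [0,0,-10],"turn": 0},{"offset": [0,0,-14],"turn": 0},{"offset": [0,0,-18],"turn": 0},{"offset": [3,3,-20],"turn": 0},{"offset": [5,7,-20],"turn": 0},{"offset": [7,11,-20],"turn": 0}]}}

```text
t: 26.2
eef_pos: [0.4168, 0.3789, 0.4043]
ee_rot: [3.14, 0.002, -2.847]
force: [0.1, 0.5, -0.8]
width: 0.0528
```

>>> {"method": "send_rows", "body": {"motion": [{"offset": [1,4,0],"turn": 0},{"offset": [2,8,0],"turn": 0},{"offset": [3,12,0],"turn": 0},{"offset": [3,16,0],"turn": 0},{"offset": [3,16,0],"turn": 0},{"offset": [3,16,0],"turn": 0}]}}

```text
t: 26.8
eef_pos: [0.3418, 0.5236, 0.4022]
ee_rot: [-3.141, -0.001, -2.844]
force: [-0.3, -0.4, -0.1]
width: 0.053
```

```bash
python3 - <<'E'
from h import *
print(get_state()['eef_pos'],get_state()['force'],get_state()['width'])
a=grab('side');b=grab('top')
cv2.imwrite('pics/final.png',np.vstack([cv2.resize(a['frame'],(760,570))[60:500][:, :][20:320],cv2.resize(b['frame'][150:340,100:460],(760,300))]))
W=pts(b)
def rep(n,h0,h1,u0,u1,v0,v1):
    m=np.zeros((480,640),bool); m[v0:v1,u0:u1]=True; m&=(W[...,2]>h0)&(W[...,2]<h1); P=W[m]
    print(n,m.sum(),P.mean(0).round(4) if m.any() else '')
rep('pick',.12,.16,360,400,260,310);rep('jar',.05,.07,145,180,175,210);rep('weight',.02,.07,260,295,310,340)
E
```

```text
[0.34184263 0.52364104 0.40215959] [-0.32135125 -0.44157171 -0.10317498] 0.05300835962899226
pick 87 [ 0.4606 -0.2527  0.1378]
jar 238 [0.6774 0.2715 0.0624]
weight 245 [ 0.3617 -0.0095  0.0331]
```

View pics/final.png

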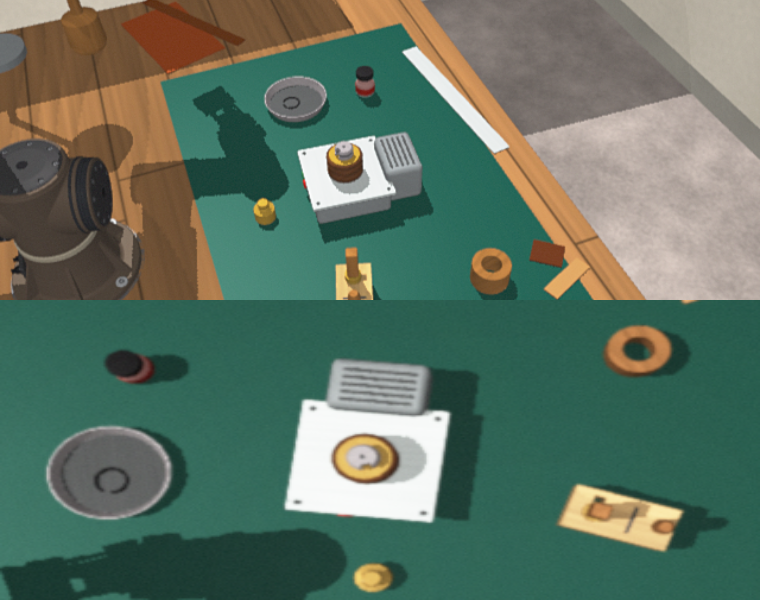

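The last picture shows the ring lying flat in the dish (top crop (112,480)), the pick upright in its slot (top crop (600,508)), and the jar, weight and bobbin unmoved. Handing in.

```bash
python3 -c "
from station import *
print(job_done())"
```

```text
the job is handed in; nothing more can be done
None
```

The ring came off its groove with the hook pick and now lies in the steel dish, and the pick is back in its slot in the left-hand block. I handed the job in at about 27 s of the 72 s allowed.

**Force:** the highest reading while drawing the ring up was about 17 N at the wrist, including roughly 1 N for the pick's weight. I only read the force at the end of each short move, so a brief higher peak between readings can't be ruled out. About 6 N of it was sideways, so I shifted the pick about 1 mm and the force dropped. When I later gripped the ring, already out of the groove, the fingers pressed it against the shaft with about 8 to 11 N until I centred and lifted it.

**Last checks:**
- **Pick:** it stands upright, with its handle top at 138 mm as at the start and within about 1 mm of where it began.
- **Ring:** it lies flat in the dish, and the groove is empty.
- **Other things:** the jar and the weight measure unmoved. The spare bobbin I checked only by eye, and it looks unmoved.
- **Arm:** it is clear of everything and reads no contact force.

**Disagreement:** the two cameras differed by about 2 mm on the spindle's position and by a few degrees on the slot's direction. The toe still went in without touching.

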